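# Weigh the copper scrap on the spring balance

## Task

Weigh the crate of copper offcuts: take it by its blue grip, hang it by its steel bail on the hook of the green spring balance, and let its weight down slowly, without letting it drop, until the pointer has settled. Leave it hanging freely and still, and leave the crate of white plastic fittings where it stands.

Things in the scene. Friction and masses are not known exactly. Their poses are not given: they have to be found in the camera images.
- copper_crate: Grey crate, 120 (x) x 100 (y) x 48 mm, of copper offcuts fixed in it; 0.35-0.65 kg. Origin: centre of underside. Rigid bail of 6 mm steel wire in its x-z plane: uprights at x=+-57 to z=95, slopes meeting in a peak, wire centre x=y=0, z=137; the window below it is open along y from z=55. Blue grip 20 x 20 (sides along x, y) on the peak, z=137 to 187; hold at z=170.
- plastic_crate: The same crate, bail and blue grip (187 mm high in all), but filled with white plastic pipes and fittings; a bystander, not to be moved. Origin: centre of its underside, z up.
- hook_seat (a point): Bottom of the V of the 8 mm hook bar (bar centre), 215 mm up when empty; moves with the hook. Own z up; arm comes from a column (34 mm square, 336 high) at own y=+130. Bar rises to z=+20 at y=+-25, then level to column; free tip at y=-30, z=+30 (steel to +34). Bring the bail, its x along own x, over the tip from -y, wire 45+ mm above seat, and lower; at rest wire peak is about 10 above seat.
- hook (a joint): Travel in m of the sprung hook and red pointer of the green balance: 0 empty, grows downwards, stop at 0.060. Spring 200 N/m, light damping: a crate pulls it down 17 to 32 mm. A crate let go before its weight is down makes it shoot down at 0.2 m/s or more; keep it under 0.18 m/s.

How it is judged (in metres and radians):
At the end, for the whole second after the job is handed in: The copper crate hangs free on the hook: bail peak within 20 mm of the seat sideways, seat 110 to 140 mm above the crate's underside, tilt under 0.2 rad, crate under 0.05 m/s; hook down 12 to 45 mm, under 0.02 m/s; plastic crate within 30 mm of its start (x of hook_seat in the frame of copper_crate between -0.02 and 0.02 m and y of hook_seat in the frame of copper_crate between -0.02 and 0.02 m and z of hook_seat in the frame of copper_crate between 0.11 and 0.14 m and value of joint hook between 0.012 and 0.045 m and velocity of joint hook between -0.02 and 0.02 m/s and angle between copper_crate's own z axis and vertical below 0.2 rad and linear speed of copper_crate below 0.05 m/s and distance of plastic_crate from where it was at the start of the episode below 0.03 m); the robot touches nothing.
It fails at once if the weight is dropped on the hook: the hook runs down faster than 0.18 m/s (velocity of joint hook above 0.18 m/s).
It fails at once if the crate of white plastic fittings is moved by more than 30 mm (distance of plastic_crate from where it was at the start of the episode above 0.03 m).
It also fails if it takes over 56 s, if anything falls off the work surface, if the arm or the gripper's body presses on something with over 40 N, if the wrist force passes 120 N, or if a joint passes its speed limit or range.

## Robot

A 7-joint arm with a two-finger parallel gripper is mounted at the origin on the work surface. World frame = base frame: x ahead of the robot, y to its left, z up, the work surface at z = 0. Lengths are in mm, angles in rad, forces in N, time in s.
With the tool pointing down it reaches from about 400 to 900 mm from the base axis. Payload 5.6 kg.
Tool frame: the origin (TCP) lies midway between the tips of the shut fingers; the grasp point (between the pads) lies 19 mm behind it; z points along the fingers, y is the line along which they close (so a half turn about z gives the same grasp; the last joint's range is limited). The gripper opens to 92 mm and grips with 3 to 60 N. Pads are 20 mm wide; open, the fingers measure 128 mm over their backs; the gripper's body (75 mm by 189 mm) begins 69 mm behind the grasp point.
Start: joints at [1.196, 0.468, -0.012, 1.603, 0.006, 1.071, -0.056], TCP at [211.693, -614.569, 214.592] pointing down, gripper open.
Joint ranges: [-2.53, 2.53], [-0.31, 2.02], [-1.57, 1.55], [0.28, 2.44], [-1.29, 4.43], [0.15, 1.84], [-2.92, 2.92]. Speed limits (rad/s): [2.57, 2.57, 3.14, 3.14, 3.14, 3.14, 3.14].

## Interface

Orientations are given as a rotation vector (axis times angle).
In Python, from cell import robot, grip, kin, viewer gives the robot as it stands. Calls block until the motion is done:
- robot.movep(position, orientation): joint-space move of the TCP to a pose.
- robot.servo_line(position, feed=150, rotation=None): straight line of the TCP; rotation=None keeps the orientation; feed is the mean speed in mm/s.
- robot.goto_joints(angles): joint-space move.
- grip(opening, newtons=None): opening from 0.0 (shut) to 1.0 (fully open); newtons is the grip in N (None keeps the last); returns when the fingers have stopped.
- robot.hold(seconds).
- kin.ik(position, orientation): joint angles nearest the present ones, or None.
- robot.observe(): the state.
- viewer.read_camera(name): name is "side" or "top" or "wrist"; returns the picture (480x640x3 uint8, red, green, blue); there is no depth.
- viewer.camera_info(name): a dict with "camera_matrix" (3x3 intrinsics, pixels), "k1" (the pictures are not rectified: a ray, as slopes to the right and down, at radius r is drawn at 1 + k1 r^2 times it, then the intrinsics apply), "R" (3x3) and "t" (3): a world point X has camera coordinates R X + t. Camera axes: x right, y down, z forward; pixel columns grow to the right and rows downward; lengths in mm; the calibration is good to about 2 mm. A picture is of the moment at which its call begins: read the wrist's pose just before it. camera_info takes no time and is no camera call; for the wrist camera it gives the pose at the moment of the call.
A pose or a line that the arm cannot do raises robot.IKError and nothing moves.
- robot.job_done(): hands the job in; it is judged then, once.
Trained networks look in the newest picture that a camera, given by its name, has taken for a name from the list of things; names that differ only in an ending like _2 or _b are one class to them, and where a whole thing is asked for, a point or a joint stands for the part that bears it (a point fixed in the world has none). Each returns a list of dicts, best first, with "confidence" (0 to 1); they miss things now and then, are a little off and sometimes report something else, mostly with a low value. They report only what shows in the picture. A call takes as long as a camera call.
- viewer.silhouettes(name, camera): "mask" (480x640 bool, what is visible of it).
- viewer.pinpoint(name, camera): "at" ([x, y, z] in mm, in the coordinates of the camera as it stood for that picture, good to about 4 mm: a listed point, or the origin of a listed thing).
The state is a dict: "t": time; "joints": joint angles; "joint_velocities": joint speeds; "joint_torque": joint torques, N m; "tcp_pos": TCP position; "tcp_rot": TCP orientation; "contact_force": force on the tool from outside, world axes, zero at the start; "wrist_torque": the same for the moment, N m; "grip_width": opening from 0.0 (shut) to 1.0 (fully open); "grip_force": force on a finger pad.
Only numpy, scipy, OpenCV 4.12 (cv2) and the standard library are available. Lean on these libraries where they do the work, as an engineer would, in place of code of your own. Each camera call takes 0.05 s, during which the arm holds its last target. There are 200 camera calls.

## Working session

There is one attempt and no reset: what is moved stays moved. The work goes in short steps, each a Python script; the robot and the scene stay as the last script left them, time stands still between calls to the robot, and variables do not carry over. Pictures are saved under pics/ and viewed, at most 10 in all, crops included, and the job is handed in when it is done.

```bash
ls; mkdir -p pics; cat > h.py <<'E'
from cell import robot, grip, kin, viewer
import numpy as np, cv2
from scipy.spatial.transform import Rotation as Ro
def save(cam,fn):
    im=viewer.read_camera(cam); cv2.imwrite('pics/'+fn,im[:,:,::-1]); return im
def pin(name,cam):
    i=viewer.camera_info(cam); R=np.array(i['R']);t=np.array(i['t'])
    return [(round(d['confidence'],2),np.round(R.T@(np.array(d['at'])-t),1)) for d in viewer.pinpoint(name,cam)]
def proj(X,cam):
    i=viewer.camera_info(cam); c=np.array(i['R'])@np.array(X,float)+np.array(i['t']); s=c[:2]/c[2]
    s=s*(1+i['k1']*(s@s)); K=np.array(i['camera_matrix']); return (K@[s[0],s[1],1])[:2]
def undist(uv,cam):
    i=viewer.camera_info(cam); K=np.array(i['camera_matrix'])
    return cv2.undistortPoints(np.array([[uv]],float),K,np.array([i['k1'],0,0,0,0]))[0,0]
def ray(uv,cam):
    i=viewer.camera_info(cam); R=np.array(i['R'])
    s=undist(uv,cam); d=R.T@[s[0],s[1],1]; return -R.T@np.array(i['t']), d
def at_z(uv,cam,z):
    o,d=ray(uv,cam); return o+d*(z-o[2])/d[2]
E
python3 - <<'E'
from h import *
o=robot.observe();print(o['t'],o['tcp_pos'],o['tcp_rot'])
a=[save(c,c+'0.png') for c in('top','side')]
cv2.imwrite('pics/both.png',cv2.resize(np.hstack(a),(800,300))[:,:,::-1])
for c in('top','side'):
    for n in('copper_crate','plastic_crate','hook_seat'): print(c,n,pin(n,c))
    i=viewer.camera_info(c);print(-np.array(i['R']).T@i['t'])
E
```

```text
pics
0.0 [ 211.45198432 -614.05542619  213.66448471] [-3.09687745e+00 -5.18350168e-01  6.64590079e-04]
top copper_crate [(0.56, array([539.6, -67.7,   3. ]))]
top plastic_crate [(0.87, array([ 553.2, -308.9,    1.5]))]
top hook_seat [(0.97, array([523.7, 200.2, 214.8]))]
[ 370.9812373    46.39486565 1294.98893685]
side copper_crate []
side plastic_crate [(0.79, array([ 551.7, -306.2,   -3. ]))]
side hook_seat [(0.88, array([523.3, 208.4, 215. ]))]
[-134.41617342  623.44485377  980.76490761]
```

View pics/top0.png

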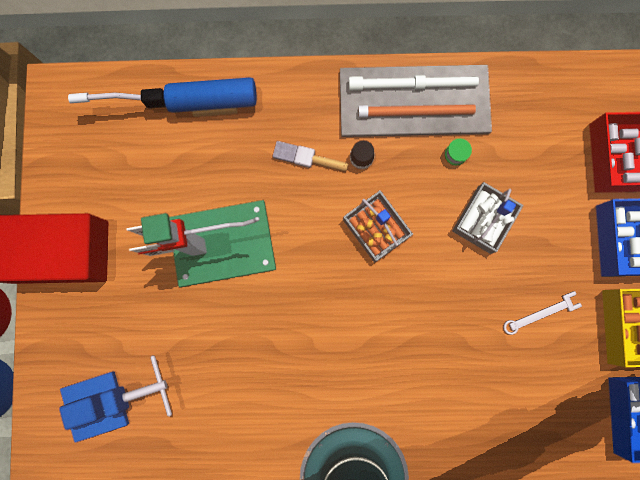

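View pics/side0.png

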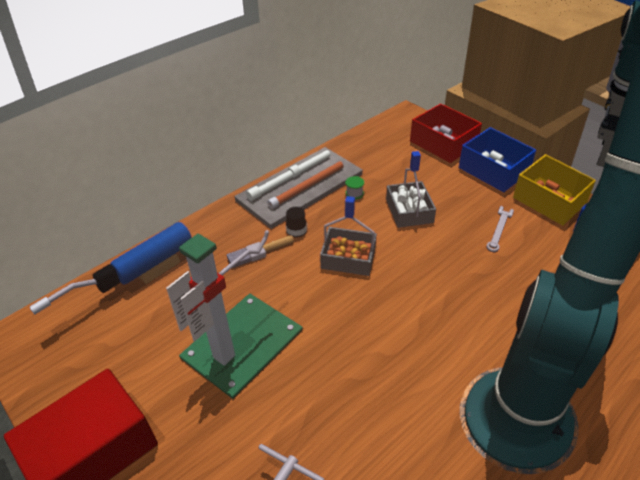

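The top view shows the copper crate at about (377,228) with its grip at (383,215), the plastic crate at (487,217), the balance column at about (180,237) and the hook arm running to a tip near (257,220). Next I enlarge the crate and hook.

```bash
python3 - <<'E'
from h import *
im=viewer.read_camera('top')
a=cv2.resize(im[185:270,335:420],(400,400),interpolation=cv2.INTER_CUBIC)
b=cv2.resize(im[195:280,190:275],(400,400),interpolation=cv2.INTER_CUBIC)
cv2.imwrite('pics/crop1.png',np.hstack([a,b])[:,:,::-1])
for n in('copper_crate','plastic_crate','hook_seat'): print(n,pin(n,'top'))
m=viewer.silhouettes('copper_crate','top')
for d in m: 
    k=d['mask'].astype('uint8'); print(d['confidence'],k.sum(),cv2.minAreaRect(cv2.findNonZero(k)))
hsv=cv2.cvtColor(im,cv2.COLOR_RGB2HSV)
bl=cv2.inRange(hsv,(105,150,60),(130,255,255)); n,l,s,c=cv2.connectedComponentsWithStats(bl)
for j in range(1,n):
    if 20<s[j,4]<600: print(s[j],c[j],at_z(c[j],'top',187))
E
```

```text
copper_crate [(0.69, array([539.3, -66.3,   1.4]))]
plastic_crate []
hook_seat []
0.9 2721 ((376.1800231933594, 224.74002075195312), (58.200008392333984, 49.0), 53.13010025024414)
[504 200  12  12  91] [509.25274725 205.58241758] [ 553.75749854 -307.60056193  187.        ]
[625 205  15  10  82] [631.62195122 208.18292683] [ 544.14749533 -544.7447913   187.        ]
[378 210  12  12  90] [383.78888889 215.44444444] [539.28816166 -65.03655256 187.        ]
[  0 360  13  42 263] [  4.89353612 378.14068441] [242.54803718 660.09001965 187.        ]
```

View pics/crop1.png

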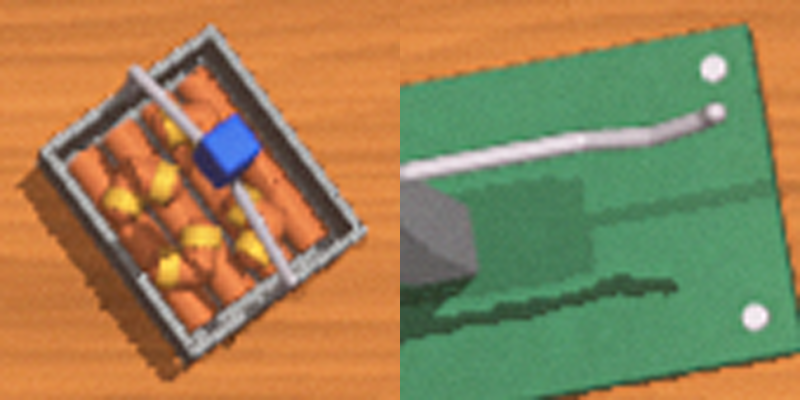

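The crop shows the crate rim corners at (210,30), (362,232), (190,358) and (42,153), and the bail shoulders at (135,72) and (292,280). The hook tip is at (313,113) in the right half, with the level bar running from (0,172) to (175,141).

```bash
python3 - <<'E'
from h import *
s=400/85
A=lambda u,v,z:at_z((335+u/s,185+v/s),'top',z)
B=lambda u,v,z:at_z((190+u/s,195+v/s),'top',z)
C=[A(*p,48) for p in((210,30),(362,232),(190,358),(42,153))]
print(np.round(C),np.mean(C,0))
for i,j in((0,1),(3,2),(0,3),(1,2)): d=C[j]-C[i];print(np.linalg.norm(d),np.degrees(np.arctan2(d[1],d[0])))
p,q=A(135,72,95),A(292,280,95);d=q-p;print(p,q,(p+q)/2,np.linalg.norm(d),np.degrees(np.arctan2(d[1],d[0])))
t=B(313,113,247);a,b=B(0,172,235),B(175,141,235)
for d in(a-b,a-t): print(np.degrees(np.arctan2(d[1],d[0])))
print(t,a,b); u=(a-t)[:2];u/=np.linalg.norm(u);print('seat',t[:2]+30*u)
# column top (centre ~) from side/top
E
```

```text
[[ 614.  -72.   48.]
 [ 518. -138.   48.]
 [ 462.  -58.   48.]
 [ 558.    7.   48.]] [537.75490736 -65.12595211  48.        ]
116.49852287432813 -145.03621359154928
115.94453803760986 -145.72801412420452
96.83481805799141 125.30608543128255
98.23299446899028 124.97316249034596
[586.11990942 -33.28789536  95.        ] [491.87436612 -99.84325784  95.        ] [538.99713777 -66.5655766   95.        ] 115.37694183500287 -144.77060243100695
98.98766149292062
98.71126614860931
[528.24886502 173.00111978 247.        ] [509.17108679 297.51121309 235.        ] [520.05512808 228.69617262 235.        ]
seat [523.70520944 202.65504354]
```

```bash
cat >> h.py <<'E'
def rv(yaw):  # tool down, tool y along yaw (deg)
    y=np.array([np.cos(np.radians(yaw)),np.sin(np.radians(yaw)),0]); z=np.array([0,0,-1.])
    return Ro.from_matrix(np.c_[np.cross(y,z),y,z]).as_rotvec()
CR=np.array([538.9,-65.7]); CY=35.; HY=8.9; SEAT=np.array([523.7,202.6])
oy=np.array([np.cos(np.radians(HY+90)),np.sin(np.radians(HY+90))])
P=lambda xy,z:np.array([xy[0],xy[1],z])
def st(): 
    o=robot.observe(); print(round(o['t'],2),np.round(o['tcp_pos'],1),np.round(o['contact_force'],2),round(o['grip_width'],3),round(o['grip_force'],1)); return o
E
python3 - <<'E'
from h import *
for f in(0,180):
    for p,y in((P(CR,151),CY+f),(P(CR,284),CY+f),(P(SEAT-150*oy,284),HY+f),(P(SEAT,284),HY+f),(P(SEAT,190),HY+f)):
        q=kin.ik(p,rv(y)); print(f,None if q is None else np.round(q,2))
# choose smaller last-joint travel
j=robot.observe()['joints']
f=min((0,180),key=lambda f:abs(np.array(kin.ik(P(CR,284),rv(CY+f)))-j).max()); print('f',f)
open('f.txt','w').write(str(f))
robot.movep(P(CR,260),rv(CY+f)); grip(0.75); st()
robot.servo_line(P(CR,151),feed=100); st()
grip(0.0,40); st()
E
```

```text
0 [ 0.6   0.47 -0.68  1.89  0.36  0.91  0.36]
0 [ 0.62  0.3  -0.69  1.75  0.21  1.16  0.49]
0 [ 0.45  0.33 -0.76  1.73  0.25  1.17 -0.22]
0 [ 0.38  0.47 -1.08  1.7   0.44  1.24 -0.64]
0 [ 0.39  0.64 -1.13  1.8   0.64  1.13 -0.8 ]
180 [ 0.17  0.37 -0.14  1.92  0.07  0.86 -2.53]
180 [ 0.28  0.24 -0.26  1.77  0.07  1.14 -2.53]
180 [-1.15  0.51  1.37  1.83 -0.53  1.25 -2.62]
180 [ 0.48  0.61 -1.31  1.69  0.61  1.32  2.36]
180 [ 0.47  0.78 -1.32  1.79  0.8   1.24  2.21]
f 0
3.45 [538.9 -65.7 260. ] [-0.22 -0.14  0.66] 0.753 0.0
4.69 [539.4 -65.7 151.6] [-0.3   0.68  0.16] 0.75 0.0
5.48 [539.3 -65.4 151. ] [ 1.89  0.34 -0.56] 0.213 40.0
```

```bash
python3 - <<'E'
from h import *
robot.servo_line(P(CR,288),feed=80); robot.hold(.3); st()
robot.servo_line(P(SEAT-140*oy,288),feed=100,rotation=rv(HY)); robot.hold(.5); st()
a=save('top','top1.png'); print(pin('hook_seat','top'),pin('copper_crate','top'))
b=save('side','side1.png'); print(pin('hook_seat','side'),pin('copper_crate','side'))
cv2.imwrite('pics/c2.png',np.hstack([cv2.resize(a[140:300,130:370],(480,320)),b[190:440,140:460][:, :]][:1])[:,:,::-1])
cv2.imwrite('pics/c3.png',cv2.resize(b[170:410,150:470],(640,480))[:,:,::-1])
E
```

```text
7.65 [538.9 -65.7 287.9] [-0.11 -0.25 -5.95] 0.214 40.0
9.6 [545.3  64.2 288. ] [ 0.32 -0.64 -6.76] 0.213 40.0
[] []
[(0.8, array([525. , 205.4, 214.2]))] [(0.6, array([548.7,  67.2, 140.8]))]
```

View pics/c3.png

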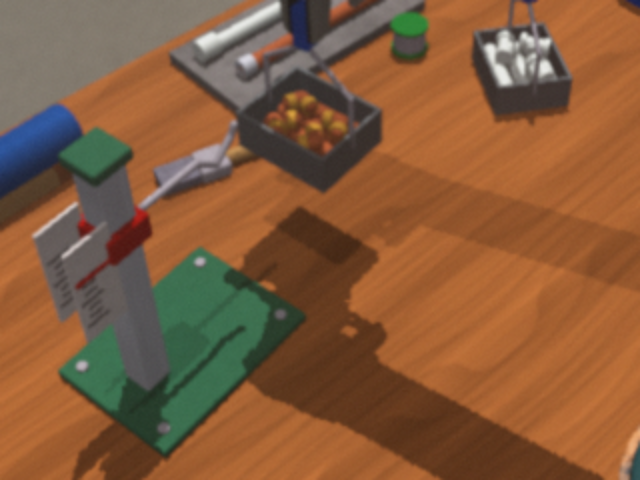

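The crate hangs level and in line with the hook arm, so I move it over the tip and lower it while watching the force.

```bash
python3 - <<'E'
from h import *
S=SEAT
robot.servo_line(P(S-40*oy,288),feed=80,rotation=rv(HY)); a=st()
robot.servo_line(P(S,288),feed=50); st()
b=save('side','side2.png'); cv2.imwrite('pics/c4.png',cv2.resize(b[200:360,150:310],(480,480))[:,:,::-1])
robot.servo_line(P(S,246),feed=30); robot.hold(.3); o=st()
E
```

```text
11.3 [530.1 162.3 287.9] [-1.   -0.22 -6.58] 0.215 40.0
12.25 [523.8 202.2 287.9] [-0.28 -0.13 -6.5 ] 0.212 40.0
14.15 [523.7 202.6 246.1] [-0.38 -0.3  -5.77] 0.216 40.0
```

View pics/c4.png

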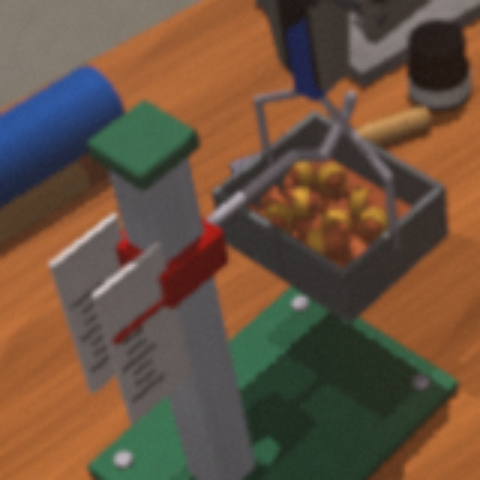

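The picture shows the bail over the hook bar with the tip through the window. Now I lower it slowly until the force is zero.

```bash
python3 - <<'E'
from h import *
def fz():
    v=[]
    for _ in range(6): robot.hold(.04); v.append(robot.observe()['contact_force'])
    return np.mean(v,0)
z=246
base=fz()
while z>198:
    f=fz(); print(z,np.round(f,2),flush=True)
    if abs(f[:2]).max()>8 : print('side');break
    if f[2]>-0.25: break
    z-=4 if f[2]<-1.2 else 1.5
    robot.servo_line(P(SEAT,z),feed=15)
st()
b=save('side','side3.png'); cv2.imwrite('pics/c5.png',cv2.resize(b[200:400,150:310],(480,600))[:,:,::-1])
print(pin('hook_seat','side'),pin('copper_crate','side'))
E
```

```text
246 [ 0.4   0.02 -6.53]
242 [ 0.38  0.26 -6.3 ]
238 [-0.16 -0.4  -5.75]
234 [-0.26 -0.5  -5.05]
230 [-0.4  -0.64 -4.06]
226 [-0.17 -0.37 -3.22]
222 [-0.21  0.05 -2.04]
218 [ 0.06 -0.57 -1.74]
214 [-0.6  -0.41 -1.03]
212.5 [-0.12 -0.46 -0.98]
211.0 [ 0.15 -0.13 -0.76]
209.5 [-0.44 -0.14 -0.24]
21.48 [523.7 202.6 209.5] [-0.08  0.21 -0.14] 0.218 40.0
[(0.91, array([526. , 207.2, 179.5]))] [(0.95, array([524.4, 208. ,  62.2]))]
```

View pics/c5.png

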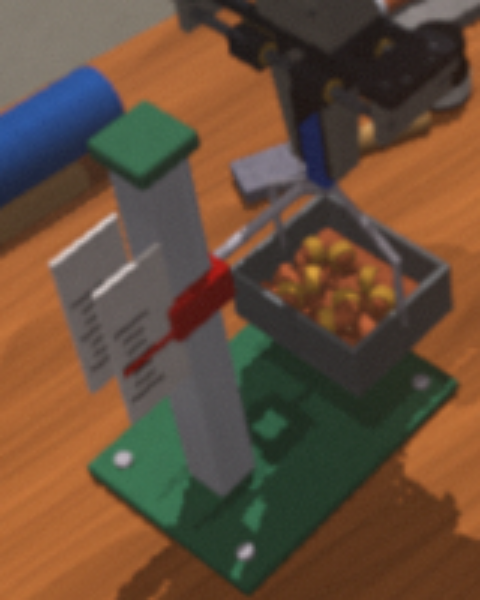

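The pointer has dropped about 30 mm and the load is on the hook. I release gently and retreat upward.

```bash
python3 - <<'E'
from h import *
robot.servo_line(P(SEAT,209),feed=15)
grip(0.22,5); grip(0.30); robot.hold(.5); grip(0.65); robot.hold(.5); st()
robot.servo_line(P(SEAT,320),feed=50); robot.hold(1); st()
for k in range(3):
    b=save('side',f'side4{k}.png'); print(pin('hook_seat','side'),pin('copper_crate','side')); robot.hold(1.5)
print(pin('plastic_crate','side')); st()
cv2.imwrite('pics/c6.png',cv2.resize(b[200:400,150:310],(480,600))[:,:,::-1])
E
```

```text
24.06 [523.7 202.6 209. ] [-0.1   0.14  0.16] 0.647 0.0
27.43 [523.7 202.6 320. ] [ 0.71 -0.52  0.09] 0.651 0.0
[(0.82, array([525.2, 203.8, 181.8]))] [(0.75, array([522.9, 206.9,  63.1]))]
[(0.61, array([525.8, 206.4, 179.6]))] [(0.74, array([523.3, 206.3,  62.5]))]
[(0.66, array([525.7, 205.3, 181.6]))] [(0.84, array([522.4, 205.7,  61.4]))]
[(0.61, array([ 5.524e+02, -3.054e+02, -1.000e-01]))]
32.42 [523.7 202.6 320. ] [ 0.8  -0.39 -0.12] 0.648 0.0
```

View pics/c6.png

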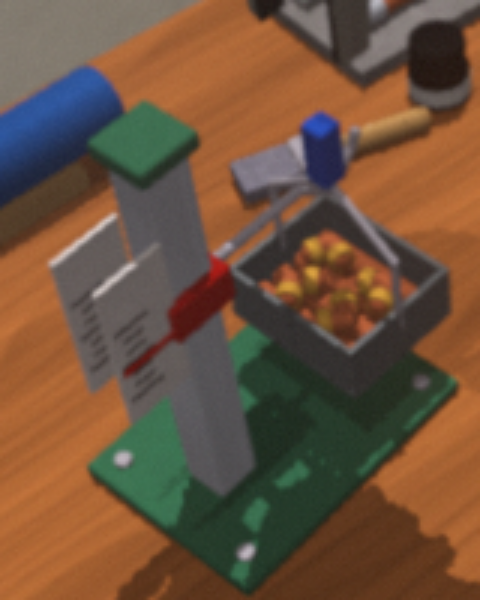

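The crate hangs freely and level, with the gripper clear. I check that it is still by comparing frames, then hand in.

```bash
python3 - <<'E'
from h import *
robot.hold(3)
F=[]
for k in range(8): F.append(viewer.read_camera('side')[200:400,150:310].astype(float)); robot.hold(.1)
d=[abs(F[k]-F[0]).mean() for k in range(1,8)]; print(np.round(d,2), st()['t'])
if max(d)<1.5*d[0]+.3: print(robot.job_done())
E
```

```text
36.62 [523.7 202.6 320. ] [ 0.73 -0.64 -0.53] 0.646 0.0
[1.51 1.52 1.52 1.51 1.52 1.51 1.52] 36.625
the job is handed in; nothing more can be done
None
```

The copper crate hangs freely and still on the balance hook, which settled about 30 mm down; the plastic crate was not moved, and the job was handed in at 36.6 s (the verdict was not shown).

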